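# Set the burnisher's slotted selector

## Robot

A 7-joint arm with a two-finger parallel gripper is mounted at the origin on the work surface. World frame = base frame: x ahead of the robot, y to its left, z up, the work surface at z = 0. Lengths are in m, angles in rad, forces in N, time in s.
With the tool pointing down it reaches from about 0.4 to 0.9 m from the base axis. Payload 5.5 kg.
Tool frame: the origin (TCP) lies midway between the tips of the shut fingers; the grasp point (between the pads) lies 19 mm behind it; z points along the fingers, y is the line along which they close (so a half turn about z gives the same grasp; the last joint's range is limited). The gripper opens to 92 mm and grips with 3 to 60 N. Pads are 19 mm wide; open, the fingers measure 130 mm over their backs; the gripper's body (75 mm by 190 mm) begins 47 mm behind the grasp point.
Start: joints at [-1.051, 0.501, -0.427, 1.55, 0.221, 1.138, -0.21], TCP at [0.165, 0.629, 0.227] pointing down, gripper open.
Joint ranges: [-2.88, 2.88], [-0.31, 2.03], [-1.54, 1.56], [0.2, 2.42], [-1.41, 4.55], [0.19, 2.02], [-2.57, 2.57]. Speed limits (rad/s): [2.57, 2.57, 3.14, 3.14, 3.14, 3.14, 3.14].

## Interface

Orientations are given as [roll, pitch, yaw] about the fixed x, y, z axes, in that order (R = Rz(yaw) Ry(pitch) Rx(roll)).
In Python, from plant import manip, grab_frame, get_calibration, job gives the robot as it stands.
- The arm moves only by the tool servo_tool, never from a script. Its argument "steps" is one flat list of numbers, 7 for each row, row after row: the shift along the tool's x, y, z in cm, then the turn, a rotation vector about the tool's x, y, z in degrees, then the opening, from -1 (shut) to 1 (fully open). In form: [x, y, z, rx, ry, rz, gripper, x, y, z, rx, ry, rz, gripper, ...]. A call has 1 to 12 rows; each row shifts and turns the commanded pose from where the row before left it, along the tool's axes as they then stand; what a row does not reach is not made up. A row lasts 1/8 s, in which the tool goes at most 62.5 mm and 10.7 degrees, less where a joint would pass 70% of its speed; a pose out of reach is approached as far as the arm can. A call with a gripper value outside its range is refused whole. The fingers move at their own pace and stop on an object; the grip force is fixed at half the most. Time passes only in rows, so rows that do not move let the fingers close. It gives the time, the measured TCP pose, the force, the opening and the grip force at its end, in the units of the state.
- manip.get_state(): the state, without advancing time (a new reading comes with each control period).
- grab_frame(name): name is "scene" or "top"; returns the picture (400x640x3 uint8, red, green, blue); there is no depth.
- get_calibration(name): a dict with "vfov" (degrees; the focal length in pixels is half the picture's height over the tangent of half this angle, whatever the lens; pixels are square), "cx", "cy" (the principal point, pixels), "R" (3x3) and "t" (3): a world point X has camera coordinates R X + t. Camera axes: x right, y down, z forward; pixel columns grow to the right and rows downward; lengths in m; the calibration is good to about 2 mm. A picture is of the moment at which its call begins. get_calibration takes no time and is no camera call.
- job.job_done(): hands the job in; it is judged then, once.
The state is a dict: "clock": time; "qpos": joint angles; "joint_vel": joint speeds; "joint_efforts": joint torques, N m; "position": TCP position; "orientation": TCP orientation; "ft_force": force on the tool from outside, world axes, zero at the start; "torque": the same for the moment, N m; "width": finger opening in m; "grip_force": force on a finger pad.
Only numpy, scipy, OpenCV 4.12 (cv2) and the standard library are available. Lean on these libraries where they do the work, as an engineer would, in place of code of your own. Each camera call takes 0.05 s, during which the arm holds its last target. There are 200 camera calls.

## Task

Take the broad flat screwdriver out of the wooden tool stand and with it turn the large slotted selector on top of the burnishing machine a quarter turn clockwise, until it reaches its stop. Then stand the screwdriver back in its own place in the tool stand. Leave the small slotted selector beside it as it is.

Things in the scene. Friction and masses are not known exactly. Their poses are not given: they have to be found in the camera images.
- driver: Broad flat screwdriver, upright in the stand, 170 mm long, 0.16 kg. Origin: middle of the blade tip, 5 mm over the table; z up the tool. Steel blade 24 mm wide (x), 3.5 thick (y), to z = 20 mm; shaft 9 mm; brass ferrule 28 (x) x 20 (y) at z 60-90; oblong dark wood handle 34 (x) x 26 (y) at z 90-170: grip it across y, pad centre at z = 140. Its wide way is the blade's wide way.
- stand: Fixed wooden stand 200 (x) x 70 (y) mm, 91 high; origin under its centre. Three equal pockets at x = -62, 0, 62 mm hold the driver (in any one), a mushroom-handled awl and a slim round-handled beveller, tops under 150 mm. Ferrules sit 26 mm deep with 2 mm play each side. Lift the driver straight up over 90 mm to clear; put it back with its handle along the stand, either way round.
- selector_slot (a point): Centre of the slot's mouth in the large round aluminium selector, 56 mm across, on the grey control box (200 x 170 mm, 70 high) of the burnishing machine. On the selector's axis and top face, 84 mm over the table; x along the slot, z up; turns with it. Slot 50 mm long, 8 wide, 9 deep. The machine's motor and wooden wheel behind rise to 134 mm over the table.
- selector (a joint): Angle of the large selector, rad: 0 to 0.1 at the start, growing clockwise seen from above, end stop at 1.571. Held by friction alone (0.06 N m), it stays where left. The blade has about 0.2 rad of play in the slot, so the screwdriver itself turns about 1.75 rad from lying along the slot to bring the selector to its stop.
- small_selector (a joint): Angle, rad, of the small slotted selector on the same box: 30 mm across, 10 high, centre 88 mm from the large one's. Turns either way against light friction; 0 at the start. To be left alone.
Things that resemble listed ones, but are neither listed nor needed, are in the scene too. What is shaped like the driver but pink is not meant.

How it is judged:
On the way:
1. the large selector is turned clockwise to within 10 degrees of its stop with the screwdriver's tip in its slot (within 15 mm of its centre and below its top face) (value of joint selector above 1.4 rad and horizontal distance between driver and selector_slot below 0.015 m and z of driver in the frame of selector_slot below -0.002 m), for 0.1 s.
At the end, for the whole second after the job is handed in: The large selector stands within 10 degrees of its stop (joint above 1.4 rad) and the screwdriver stands at rest in its own pocket of the stand, its tip within 12 mm of where it began and its axis within 11 degrees of vertical (value of joint selector above 1.4 rad and distance of driver from where it was at the start of the episode below 0.012 m and angle between driver's own z axis and vertical below 0.2 rad and linear speed of driver below 0.02 m/s); the robot touches nothing.
It fails at once if the small selector is turned by more than 0.2 rad (value of joint small_selector above 0.2 rad or value of joint small_selector below -0.2 rad).
It also fails if it takes over 61 s, if anything falls off the work surface, if the arm or the gripper's body presses on something with over 40 N, if the wrist force passes 120 N, or if a joint passes its speed limit or range.

## Working session

There is one attempt and no reset: what is moved stays moved. The work goes in short steps, Python scripts to look and compute and a tool call to move; the robot and the scene stay as the last step left them, time stands still between calls to the robot, and variables do not carry over. Pictures are saved under pics/ and viewed, at most 11 in all, crops included, and the job is handed in when it is done.

Besides the shell and the picture viewer there is one more tool, called after "Call:" as name(argument=value, ...) on one line, values as JSON. servo_tool: Moves the arm, as the interface text tells. Its arguments: {"type":"object","properties":{"steps":{"type":"array","items":{"type":"number"}}},"required":["steps"]}

```bash
mkdir -p pics; ls
python3 - <<'E'
from plant import manip, grab_frame, get_calibration, job
import cv2,numpy as np
for n in("scene","top"):
    cv2.imwrite(f"pics/{n}0.png",grab_frame(n)[:,:,::-1])
    c=get_calibration(n);print(n,c)
s=manip.get_state();print(s['position'],s['orientation'],s['clock'],s['width'])
E
```

```text
pics
scene {'vfov': 53.902455917166684, 'cx': 321.3728570285195, 'cy': 191.57136369063204, 'R': array([[ 0.61685039,  0.78683897, -0.01949474],
       [ 0.56311098, -0.45849073, -0.68752621],
       [-0.54991057,  0.4131231 , -0.72589784]]), 't': array([-0.33284344, -0.22117829,  1.18919524])}
top {'vfov': 51.14626016669515, 'cx': 317.2859861788106, 'cy': 196.0689103404897, 'R': array([[ 0.0274693 , -0.99959471,  0.0074739 ],
       [-0.98869967, -0.02827065, -0.14722002],
       [ 0.14737164, -0.00334541, -0.98907553]]), 't': array([0.01036116, 0.51424379, 0.8096622 ])}
[0.16495757 0.62804268 0.22576083] [-3.13979016e+00 -4.77080128e-05  2.88485945e+00] 0.1 0.09192793114124903
```

View pics/scene0.png

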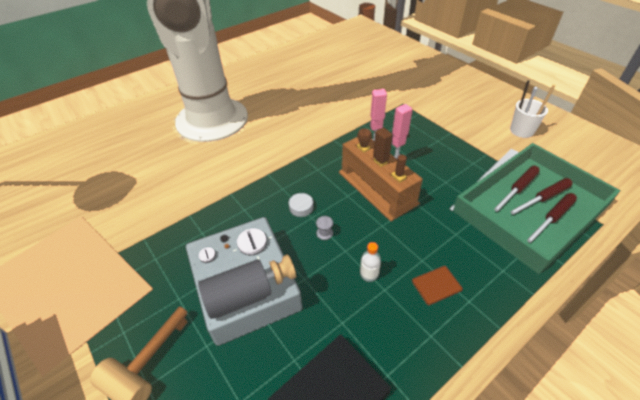

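View pics/top0.png

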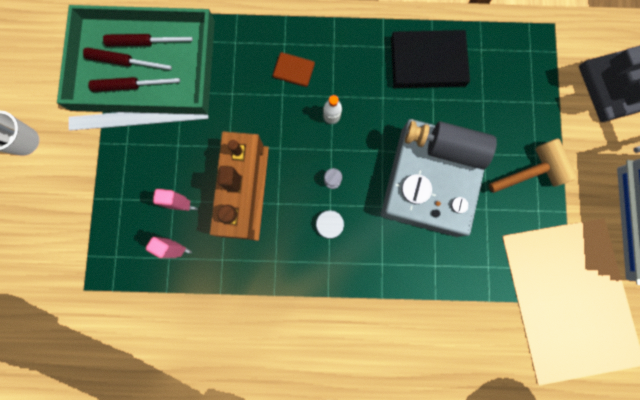

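The scene view shows the stand, with a tall dark handle at (383,146), the awl at (364,140), the beveller at (401,167) and pink drivers at (378,110) and (402,125). In the top view the dark handle is at (229,178), and the large selector is at (417,189) with the small one at (460,205). The red-handled drivers at (125,40), (110,58) and (115,84) lie in the tray. The dark oblong handle in the middle pocket fits the description, so I'll check it close up.

Run:
```python
import cv2,numpy as np
a=cv2.imread('pics/scene0.png');b=cv2.imread('pics/top0.png')
def c(i,x,y,w,h,s):return cv2.resize(i[y:y+h,x:x+w],None,fx=s,fy=s,interpolation=cv2.INTER_CUBIC)
r1=np.hstack([c(a,335,80,100,75*2//1-10,4)[:300],c(a,335,80,100,140,4)[300:560][:0] if 0 else c(b,140,120,133,100,3)[:300,:399]])
r2=np.hstack([c(a,180,210,133,100,3)[:300,:399],c(b,380,115,133,133,3)[100:400,:399]])
r1=r1[:,:798];r2=r2[:,:798]
cv2.imwrite('pics/crop1.png',np.vstack([r1,r2]))
```

```text
Traceback (most recent call last):
ValueError: all the input array dimensions except for the concatenation axis must match exactly, but along dimension 0, the array at index 0 has size 300 and the array at index 1 has size 299
```

Run:
```python
import cv2,numpy as np
a=cv2.imread('pics/scene0.png');b=cv2.imread('pics/top0.png')
def c(i,x,y,w,h):return cv2.resize(i[y:y+h,x:x+w],(400,300),interpolation=cv2.INTER_CUBIC)
cv2.imwrite('pics/crop1.png',np.vstack([np.hstack([c(a,320,115,120,90),c(b,150,120,160,120)]),np.hstack([c(a,180,215,120,90),c(b,380,150,120,90)])]))
```

```text
(no output)
```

View pics/crop1.png

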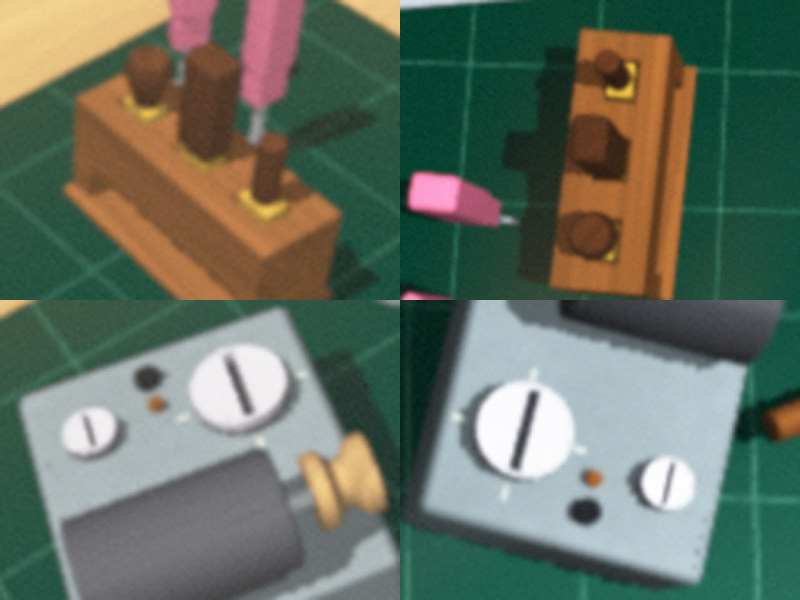

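The middle pocket holds the tall oblong dark handle, which is the driver. The awl is the round one on the near side and the slim beveller is on the far side. The large slot runs nearly along world x. Next I'll measure.

```bash
cat > h.py <<'E'
import numpy as np,cv2
from plant import manip, grab_frame, get_calibration, job
C={n:get_calibration(n) for n in("scene","top")}
def ray(n,p):
    c=C[n];f=200/np.tan(np.radians(c['vfov']/2))
    d=c['R'].T@np.array([(p[0]-c['cx'])/f,(p[1]-c['cy'])/f,1]);return -c['R'].T@c['t'],d
def plane(n,p,z):
    o,d=ray(n,p);return (o+d*(z-o[2])/d[2])
def tri(ps,pt):
    (o1,d1),(o2,d2)=ray("scene",ps),ray("top",pt)
    s=np.linalg.lstsq(np.c_[d1,-d2],o2-o1,rcond=None)[0]
    a,b=o1+d1*s[0],o2+d2*s[1];return (a+b)/2,np.linalg.norm(a-b)
def proj(n,X):
    c=C[n];f=200/np.tan(np.radians(c['vfov']/2));q=c['R']@np.asarray(X)+c['t'];return np.array([c['cx'],c['cy']])+f*q[:2]/q[2]
E
python3 - <<'E'
from h import *
a=cv2.imread('pics/scene0.png');b=cv2.imread('pics/top0.png')
def disc(im,n,x,y,z):
    m=(im.min(2)>165).astype(np.uint8);m[:, :]=m
    cs=[c for c in cv2.findContours(m,cv2.RETR_EXTERNAL,cv2.CHAIN_APPROX_NONE)[0] if cv2.pointPolygonTest(cv2.convexHull(c),(x,y),False)>=0]
    h=cv2.convexHull(max(cs,key=cv2.contourArea))
    w=np.array([plane(n,p[0],z)[:2] for p in h],np.float32)
    cen,r=cv2.minEnclosingCircle(w);M=cv2.moments(w[:,None]);mc=(M['m10']/M['m00'],M['m01']/M['m00'])
    print(n,'disc',mc,r, np.sqrt(M['m00']/np.pi))
    # slot: dark in hull
    hm=np.zeros(m.shape,np.uint8);cv2.fillConvexPoly(hm,h,1);hm=cv2.erode(hm,np.ones((3,3)))
    ys,xs=np.where((hm>0)&(im.max(2)<130))
    W=np.array([plane(n,(u,v),z)[:2] for u,v in zip(xs,ys)]);c=W.mean(0)
    ev=np.linalg.eigh(np.cov(W.T))[1][:,1];print('  slot',c,np.degrees(np.arctan2(ev[1],ev[0])),len(W))
    return np.array([M for M in proj(n,[*mc,z])])
p=disc(a,'scene',252,241,.084);q=disc(b,'top',417,189,.084);print('tri',tri(p,q),p,q)
try:
    disc(a,'scene',207,255,.08);disc(b,'top',460,205,.08)
except Exception as e: print(e)
# pink
for n,im in(('scene',a),('top',b)):
    m=((im[:,:,2].astype(int)-im[:,:,1]>50)&(im[:,:,0].astype(int)-im[:,:,1]>15)).astype(np.uint8)
    for c in cv2.findContours(m,cv2.RETR_EXTERNAL,cv2.CHAIN_APPROX_NONE)[0]:
        if cv2.contourArea(c)>100: print(n,'pink',cv2.boundingRect(c))
def c(i,x,y,w,h):return cv2.resize(i[y:y+h,x:x+w],(400,600),interpolation=cv2.INTER_CUBIC)
cv2.imwrite('pics/crop2.png',cv2.convertScaleAbs(np.hstack([c(a,365,120,40,60),c(b,210,148,40,60)]),alpha=1.8))
E
```

```text
scene disc (0.530166164545162, -0.20210775132656114) 0.09386153519153595 0.07218128337742519
  slot [ 0.55590211 -0.2057375 ] 63.11212204293182 470
top disc (0.5251481366211467, -0.20254808528566823) 0.09982834756374359 0.07967813035115749
  slot [ 0.53895268 -0.18995771] 149.24305441166453 391
tri (array([ 0.52644674, -0.20243405,  0.0800458 ]), np.float64(0.0027679448968102806)) [234.43156722 250.20787467] [435.64712137 190.03851315]
scene disc (0.5272426183153807, -0.20127840188765617) 0.09446575492620468 0.07264646212998463
  slot [ 0.55314442 -0.20493154] 63.11212204293177 470
top disc (0.5258362258067394, -0.2037098052998592) 0.10033174604177475 0.0800803091878729
  slot [ 0.53971047 -0.19105589] 149.24305441166453 391
scene pink (393, 105, 18, 42)
scene pink (371, 89, 15, 41)
top pink (146, 237, 39, 21)
top pink (153, 189, 37, 21)
```

View pics/crop2.png

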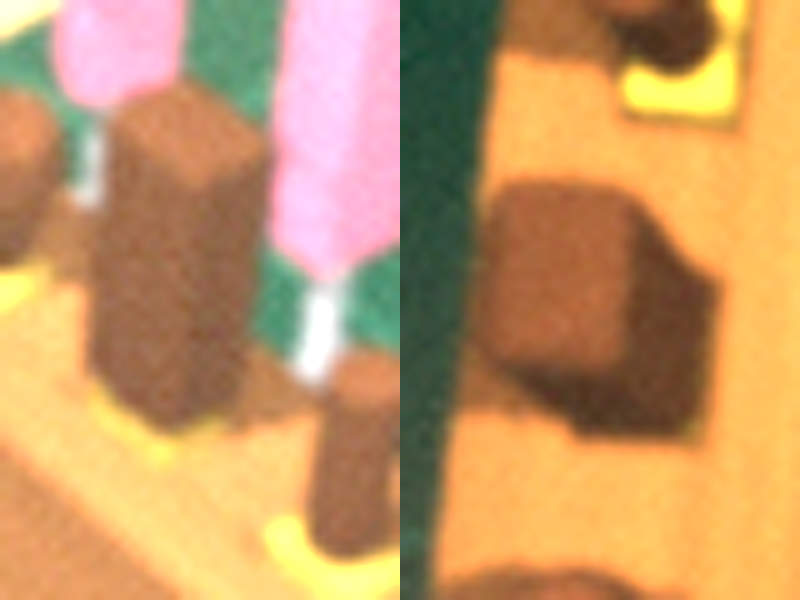

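The handle's top face has its centre near (383.5,132.9) in the scene view and (225,174.5) in the top view. The disc threshold caught the whole box, so I'll tighten it.

Run:
```python
from h import *
a=cv2.imread('pics/scene0.png');b=cv2.imread('pics/top0.png')
print(a[238,262],a[262,225],b[195,430],b[182,408],b[170,400])
def disc(im,n,x,y,z,r=14):
    w=im[y-r-6:y+r+6,x-r-9:x+r+9].copy()
    g=w.min(2);t,m=cv2.threshold(g,0,255,cv2.THRESH_OTSU)
    t=(215 if 1 else t);m=(g>t).astype(np.uint8)
    c=max(cv2.findContours(m,cv2.RETR_EXTERNAL,cv2.CHAIN_APPROX_NONE)[0],key=cv2.contourArea)
    h=cv2.convexHull(c)+np.array([x-r-9,y-r-6])
    W=np.array([plane(n,p[0],z)[:2] for p in h],np.float32)
    M=cv2.moments(W[:,None]);mc=np.array([M['m10'],M['m01']])/M['m00']
    hm=np.zeros(im.shape[:2],np.uint8);cv2.fillConvexPoly(hm,h,1);hm=cv2.erode(hm,np.ones((3,3)))
    ys,xs=np.where((hm>0)&(im.max(2)<150));V=np.array([plane(n,(u,v),z)[:2] for u,v in zip(xs,ys)])
    if len(V)>4:
        ev=np.linalg.eigh(np.cov(V.T))[1][:,1];print('  slot',V.mean(0),np.degrees(np.arctan(ev[1]/ev[0])),len(V))
    print(n,mc,'r',np.sqrt(M['m00']/np.pi));return proj(n,[*mc,z])
for P,Q,z,r in(((252,241),(417,189),.084,18),((207,255),(460,205),.08,10)):
    p=disc(a,'scene',*P,z,r);q=disc(b,'top',*Q,z,r);print('tri',tri(p,q))
S=np.array([[115,118],[183,85],[268,145],[195,188]])/10+[364.5,119.5]
T=np.array([[475,345],[495,183],[630,195],[620,360]])/10+[169.5,147.5]
for s in(S,): print('top face',tri(S.mean(0),T.mean(0)))
for n,K in(('s',S),('t',T)):
    W=np.array([plane('scene' if n=='s' else 'top',k,.175)[:2] for k in K]);print(n,W.round(4).tolist(),W.mean(0))
    e=np.roll(W,-1,0)-W;print(np.linalg.norm(e,axis=1),np.degrees(np.arctan2(e[:,1],e[:,0])))
# stand left edge in top view at z=.091, mat boundary
for pk in((378.5,91),(402,107)):print('pink scene top',plane('scene',pk,.175))
for pk in((160,199),(155,247)):print('pink top',plane('top',pk,.175))
```

```text
[241 239 242] [187 186 175] [237 233 228] [253 251 251] [200 194 174]
scene [ 0.52444814 -0.17633293] r 0.01841706206399093
  slot [ 0.52572998 -0.16615819] -14.627340574594792 59
top [ 0.52857813 -0.16737633] r 0.02766664645110399
tri (array([ 0.52655252, -0.17201218,  0.0830964 ]), np.float64(0.009757773942989798))
scene [ 0.49744305 -0.25451876] r 0.008499219423236164
top [ 0.49906954 -0.25082362] r 0.01428452555930875
tri (array([ 0.49832823, -0.25283305,  0.07955148]), np.float64(0.003911819627675532))
top face (array([0.52685641, 0.18484452, 0.17117633]), np.float64(0.0006146157768797941))
s [[0.5159, 0.1729], [0.5169, 0.1923], [0.5435, 0.1916], [0.544, 0.1694]] [0.53009864 0.1815335 ]
[0.0194116  0.02657412 0.02222262 0.0283051 ] [ 87.10809591  -1.38544934 -88.59289396 172.95505968]
t [[0.5127, 0.1966], [0.5409, 0.1949], [0.5395, 0.1717], [0.5108, 0.1718]] [0.52596379 0.18373363]
[0.02829376 0.02323535 0.02870116 0.0248567 ] [ -3.34167307 -93.51470848 179.88943668  85.6626206 ]
pink scene top [0.40493764 0.28670601 0.175     ]
pink scene top [0.48828731 0.28160817 0.175     ]
pink top [0.48073552 0.29085749 0.175     ]
pink top [0.4000916 0.2924776 0.175    ]
```

Run:
```python
from h import *
a=cv2.imread('pics/scene0.png');b=cv2.imread('pics/top0.png')
for n,im,(x,y),z,r in(('scene',a,(252,241),.084,(17,14)),('top',b,(417,189),.084,(17,17)),('scene',a,(207,255),.08,(10,9)),('top',b,(460,205),.08,(10,10))):
  for t in(205,215,225):
    m=np.zeros(im.shape[:2],np.uint8);s=np.s_[y-r[1]:y+r[1],x-r[0]:x+r[0]];m[s]=im[s].min(2)>t
    m=cv2.morphologyEx(cv2.morphologyEx(m,cv2.MORPH_CLOSE,np.ones((7,7))),cv2.MORPH_OPEN,np.ones((5,5)))
    c=max(cv2.findContours(m,cv2.RETR_EXTERNAL,cv2.CHAIN_APPROX_NONE)[0],key=cv2.contourArea)
    W=np.array([plane(n,p[0],z)[:2] for p in cv2.convexHull(c)],np.float32);e=cv2.fitEllipse(W)
    out=[n,t,np.round(e[0],4),np.round(e[1],4)]
    g=cv2.GaussianBlur(im.min(2),(3,3),0);hm=cv2.erode(m,np.ones((5,5)))
    ys,xs=np.where(hm>0);w=np.clip(200.-g[ys,xs],0,None)
    V=np.array([plane(n,(u,v),z)[:2] for u,v in zip(xs,ys)]);mu=np.average(V,axis=0,weights=w);ev=np.linalg.eigh(np.cov(V.T,aweights=w))[1][:,1]
    print(*out,'slot',mu.round(4),np.degrees(np.arctan(ev[1]/ev[0])).round(1))
p,q=[209.5,147.5]+np.array([[50,0],[4,600],])/[10,10],0
print([plane('top',k,.091) for k in ((209.5+9.9,147.5),(209.5+3.3,207.5))])
P=[plane('top',(150+(x-400)*.4-.3,120+y*.4-.3),.091)[:2] for x,y in((582,28),(672,36),(662,297),(549,290))];print(P)
for i in range(4):
  e=P[(i+1)%4]-P[i];print(np.linalg.norm(e),np.degrees(np.arctan2(e[1],e[0])))
```

```text
scene 205 [ 0.5279 -0.1658] [0.0549 0.0603] slot [ 0.5296 -0.1646] -14.7
scene 215 [ 0.5282 -0.1645] [0.0543 0.0559] slot [ 0.5284 -0.1643] -14.2
scene 225 [ 0.5284 -0.1642] [0.052  0.0537] slot [ 0.5288 -0.1644] -14.1
top 205 [ 0.5275 -0.1675] [0.0557 0.0563] slot [ 0.5273 -0.1665] -15.0
top 215 [ 0.5278 -0.1674] [0.0549 0.0555] slot [ 0.5273 -0.1665] -14.9
top 225 [ 0.5275 -0.1671] [0.0543 0.0547] slot [ 0.528  -0.1667] -15.1
scene 205 [ 0.4992 -0.2475] [0.0282 0.0299] slot [ 0.5    -0.2473] -13.4
scene 215 [ 0.4993 -0.2476] [0.0271 0.0288] slot [ 0.499  -0.2471] -11.4
scene 225 [ 0.5002 -0.2466] [0.0218 0.0315] slot [ 0.4999 -0.2473] -10.1
top 205 [ 0.4988 -0.2512] [0.0297 0.0304] slot [ 0.4997 -0.2505] -14.0
top 215 [ 0.4992 -0.2511] [0.0281 0.0299] slot [ 0.5001 -0.2506] -14.0
top 225 [ 0.4991 -0.2511] [0.0274 0.029 ] slot [ 0.5001 -0.2506] -14.0
[array([0.59519655, 0.21640625, 0.091     ]), array([0.47839554, 0.22163069, 0.091     ])]
[array([0.62849105, 0.21245179]), array([0.62415008, 0.14234053]), array([0.42232395, 0.14009192]), array([0.425185  , 0.22475244])]
0.07024551920349965 -93.54296465028871
0.201838657544866 -179.3616755263409
0.08470884494624287 88.06446452464887
0.20367782261428125 -3.462350713339005
```

```bash
cat >> h.py <<'E'
from scipy.spatial.transform import Rotation as Rn
def go(p,yaw):
    s=manip.get_state();R=Rn.from_euler('xyz',s['orientation']);T=Rn.from_euler('xyz',[np.pi,0,np.radians(yaw)])
    print('clk',s['clock'],'pos',s['position'].round(4),'rpy',np.degrees(s['orientation']).round(2),'q',s['qpos'].round(2),'w',round(s['width'],4),'F',s['ft_force'].round(1))
    print('shift cm',(R.inv().apply(np.array(p)-s['position'])*100).round(2),'rot deg',np.degrees((R.inv()*T).as_rotvec()).round(2))
E
python3 - <<'E'
from h import *
print('pink',tri((402.5,109),(161.5,198.5)),tri((378.5,93),(155,246)))
go([.5275,.1835,.227],177)
E
```

```text
pink (array([0.48286439, 0.29245007, 0.16212789]), np.float64(0.0016622589710147014)) (array([0.40079048, 0.29462228, 0.16485893]), np.float64(0.004089926243343181))
clk 0.1 pos [0.165  0.628  0.2258] rpy [-179.9    -0.    165.29] q [-1.05  0.5  -0.43  1.55  0.22  1.14 -0.21] w 0.0919 F [-0.3  0.6 -0.4]
shift cm [-46.35 -33.79  -0.07] rot deg [-1.000e-01 -1.000e-02 -1.171e+01]
```

Call:
servo_tool(steps=[-4.63,-3.38,0,0,0,0,0.6,-4.63,-3.38,0,0,0,0,0.6,-4.63,-3.38,0,0,0,0,0.6,-4.63,-3.38,0,0,0,0,0.6,-4.63,-3.38,0,0,0,0,0.6,-4.63,-3.38,0,0,0,0,0.6,-4.63,-3.38,0,0,0,0,0.6,-4.63,-3.38,0,0,0,0,0.6,-4.63,-3.38,0,0,0,0,0.6,-4.63,-3.38,0,0,0,0,0.6,0,0,0,0,0,-5.85,0.6,0,0,0,0,0,-5.85,0.6])

```text
clock: 1.6
position: [0.5272, 0.183, 0.2261]
orientation: [-3.141, -0.001, 3.09]
ft_force: [-0.3, 0.6, 0.3]
width: 0.0734
grip_force: 0.0
```

Run:
```python
from h import *
go([.5275,.1835,.127],177)
```

```text
clk 1.6 pos [0.5272 0.183  0.2261] rpy [-1.7998e+02 -7.0000e-02  1.7705e+02] q [-0.18  0.32 -0.25  1.79  0.09  1.05  1.06] w 0.0734 F [-0.3  0.6  0.3]
shift cm [-0.04  0.06  9.91] rot deg [-0.02 -0.07  0.05]
```

Call:
servo_tool(steps=[0,0.05,2.5,0,0,0,0.6,0,0,2.5,0,0,0,0.6,0,0,2.5,0,0,0,0.6,0,0,2.5,0,0,0,0.6,0,0,0,0,0,0,0.6])

```text
clock: 2.22
position: [0.525, 0.1839, 0.1245]
orientation: [-3.14, -0.005, 3.089]
ft_force: [-0.0, -0.2, 0.1]
width: 0.0736
grip_force: 0.0
```

Run:
```python
from h import *
a=grab_frame('scene')[:,:,::-1];b=grab_frame('top')[:,:,::-1]
def c(i,x,y,w,h):return cv2.resize(i[y:y+h,x:x+w],(400,300),interpolation=cv2.INTER_CUBIC)
cv2.imwrite('pics/grasp.png',np.hstack([c(a,320,80,120,90),c(b,150,120,160,120)]))
go([.5275,.1835,.126],177)
```

```text
clk 2.325 pos [0.5271 0.1848 0.127 ] rpy [ 1.8000e+02 -2.0000e-02  1.7699e+02] q [-0.2   0.44 -0.23  1.87  0.13  0.84  1.02] w 0.0731 F [ 0.2 -0.4  1. ]
shift cm [-0.05 -0.13  0.1 ] rot deg [ 0.   -0.02 -0.01]
```

View pics/grasp.png

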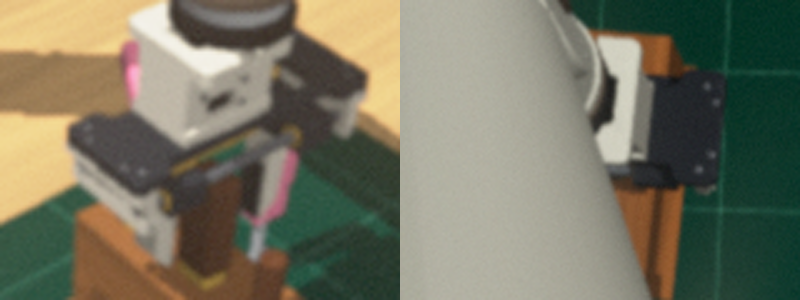

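The handle stands between the fingers, so I'll close.

Call:
servo_tool(steps=[0,0,0,0,0,0,-1,0,0,0,0,0,0,-1,0,0,0,0,0,0,-1,0,0,0,0,0,0,-1,0,0,0,0,0,0,-1,0,0,0,0,0,0,-1])

```text
clock: 3.08
position: [0.5271, 0.1848, 0.1267]
orientation: [3.141, 0.0, 3.089]
ft_force: [0.6, 0.9, 0.6]
width: 0.0259
grip_force: 30.0
```

Run:
```python
from h import *
go([.5275,.1835,.226],177)
print(manip.get_state())
```

```text
clk 3.075 pos [0.5271 0.1848 0.1267] rpy [179.99   0.   176.99] q [-0.2   0.44 -0.23  1.87  0.13  0.84  1.02] w 0.0259 F [0.6 0.9 0.6]
shift cm [-0.05 -0.13 -9.93] rot deg [ 0.01  0.   -0.01]
{'clock': 3.075, 'qpos': array([-0.19916946,  0.43805136, -0.23215881,  1.87443001,  0.13078231,
        0.8436101 ,  1.02096572]), 'joint_vel': array([ 1.18106959e-03,  1.62424055e-04, -6.51399348e-04,  1.42552027e-04,
        3.31204269e-06, -1.29884221e-03,  3.18116755e-03]), 'joint_efforts': array([ 2.32898416e-01, -4.98472488e+01, -2.20728926e+00, -2.31418920e+01,
        1.14688135e-01,  1.80878313e-01,  1.98057889e-03]), 'position': array([0.52708508, 0.18483336, 0.1267095 ]), 'orientation': array([3.14138629e+00, 2.76531089e-05, 3.08905206e+00]), 'ft_force': array([0.62721968, 0.90090614, 0.64312732]), 'torque': array([ 0.11710819, -0.0312054 ,  0.03200221]), 'grip_force': 29.99446928501129, 'width': 0.02586959791587156}
```

Call:
servo_tool(steps=[0,0,-1.5,0,0,0,-1,0,0,-2,0,0,0,-1,0,0,-2.5,0,0,0,-1,0,0,-2.5,0,0,0,-1,0,0,-2.5,0,0,0,-1,0,0,-2,0,0,0,-1,0,0,0,0,0,0,-1])

```text
clock: 3.95
position: [0.5281, 0.1849, 0.259]
orientation: [3.14, 0.004, 3.089]
ft_force: [-0.6, 0.4, -2.6]
width: 0.0256
grip_force: 30.0
```

Run:
```python
from h import *
go([.528,-.1655,.26],165.4)
```

```text
clk 3.95 pos [0.5281 0.1849 0.259 ] rpy [179.94   0.21 176.98] q [-0.18  0.28 -0.25  1.75  0.08  1.11  1.06] w 0.0256 F [-0.6  0.4 -2.6]
shift cm [ -1.84 -34.99  -0.13] rot deg [ 0.08  0.2  11.58]
```

Call:
servo_tool(steps=[-0.18,-3,0,0,0,0,-1,-0.26,-5,0,0,0,0,-1,-0.26,-5,0,0,0,0,-1,-0.26,-5,0,0,0,0,-1,-0.26,-5,0,0,0,0,-1,-0.26,-5,0,0,0,0,-1,-0.26,-5,0,0,0,0,-1,-0.1,-2,0,0,0,0,-1,0,0,0,0,0,5.8,-1,0,0,0,0,0,5.8,-1,0,0,0,0,0,0,-1,0,0,0,0,0,0,-1])

```text
clock: 5.45
position: [0.5266, -0.1656, 0.2562]
orientation: [-3.142, -0.001, 2.889]
ft_force: [0.6, 0.3, -0.8]
width: 0.0259
grip_force: 30.0
```

Run:
```python
from h import *
go([.528,-.1655,.218],165.4)
a=grab_frame('scene')[:,:,::-1];b=grab_frame('top')[:,:,::-1]
def c(i,x,y,w,h):return cv2.resize(i[y:y+h,x:x+w],(400,600),interpolation=cv2.INTER_CUBIC)
cv2.imwrite('pics/over.png',np.hstack([c(a,210,140,80,120),c(b,377,130,80,120)]))
```

```text
clk 5.45 pos [ 0.5266 -0.1656  0.2562] rpy [-1.8000e+02 -6.0000e-02  1.6551e+02] q [ 0.27  0.27 -0.02  1.78  0.01  1.1   1.57] w 0.0259 F [ 0.6  0.3 -0.8]
shift cm [-0.13  0.04  3.82] rot deg [-0.   -0.06  0.11]
```

View pics/over.png

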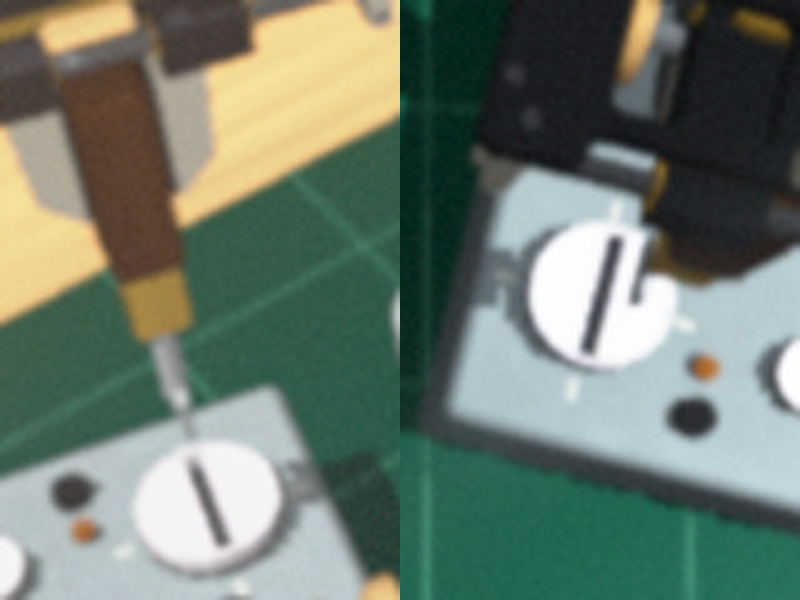

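The driver hangs plumb over the selector with its blade parallel to the slot. I'll lower it to about 10 mm above and compare.

Call:
servo_tool(steps=[-0.13,0,1.5,0,0,0,-1,0,0,1.5,0,0,0,-1,0,0,0.7,0,0,0,-1,0,0,0,0,0,0,-1,0,0,0,0,0,0,-1])

```text
clock: 6.18
position: [0.5286, -0.1662, 0.2199]
orientation: [3.142, 0.0, 2.887]
ft_force: [-0.0, 0.8, -1.6]
width: 0.0258
grip_force: 30.0
```

Run:
```python
from h import *
go([.528,-.1655,.209],165.4)
s=manip.get_state();R=Rn.from_euler('xyz',s['orientation'])
a=grab_frame('scene')[:,:,::-1];b=grab_frame('top')[:,:,::-1]
tip=R.apply([0,0,.1217])+s['position'];ax=R.apply([.012,0,0])
for n in('scene','top'):print(n,[proj(n,tip+k*ax).round(1).tolist() for k in(-1,0,1)],'slot',proj(n,[.528,-.1655,.084]).round(1),tip)
def c(i,x,y,w,h):return cv2.resize(i[y:y+h,x:x+w],(400,400),interpolation=cv2.INTER_CUBIC)
cv2.imwrite('pics/over2.png',np.hstack([c(a,227,215,50,50),c(b,392,165,50,50)]))
```

```text
clk 6.175 pos [ 0.5286 -0.1662  0.2199] rpy [1.8000e+02 3.0000e-02 1.6539e+02] q [ 0.27  0.3  -0.02  1.81  0.01  1.02  1.57] w 0.0258 F [-0.   0.8 -1.6]
shift cm [0.08 0.05 1.09] rot deg [ 0.    0.03 -0.01]
scene [[250.8, 240.3], [249.1, 235.7], [247.3, 231.2]] slot [250.3 239.8] [ 0.52864641 -0.1662137   0.09823857]
top [[420.2, 180.5], [418.6, 186.5], [417.1, 192.5]] slot [416.4 188. ] [ 0.52864641 -0.1662137   0.09823857]
```

View pics/over2.png

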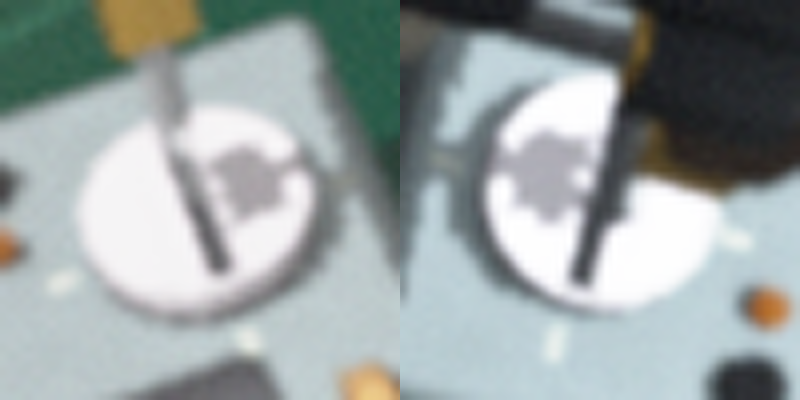

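Run:
```python
from h import *
a=np.mean([grab_frame('scene').min(2) for _ in range(2)],0);b=np.mean([grab_frame('top').min(2) for _ in range(2)],0)
print('top cols 408-428');[print(v,b[v,408:429].astype(int)) for v in range(178,202)]
print('scene cols 240-262');[print(v,a[v,240:262].astype(int)) for v in range(220,252)]
```

```text
top cols 408-428
178 [247 253 253 254 254 253 253 253 253 244 174  68  30  30  24  25  24  26
  26  28  31]
179 [252 253 253 253 253 253 253 253 252 238 149  63  42  43  40  38  34  29
  28  27  27]
180 [251 246 248 252 253 253 253 252 249 229 136  67  60  62  65  50  35  31
  31  28  29]
181 [236 217 225 239 243 244 243 243 238 203 114  66  67  75  80  59  39  32
  32  31  31]
182 [195 180 184 196 199 200 202 217 221 167  89  61  66  79  79  51  38  32
  33  31  36]
183 [175 173 174 175 173 173 179 206 217 151  79  62  68  74  61  45  37  36
  33  31  33]
184 [174 172 173 175 172 170 177 195 202 136  76  63  68  68  52  41  37  36
  34  36  35]
185 [173 173 173 175 173 180 188 190 174 111  68  68  71  67  49  42  40  38
  36  37  37]
186 [172 173 174 174 176 198 225 216 155  90  65  69  82  90  78  70  54  47
  43  42  38]
187 [174 173 175 173 177 202 230 226 149  75  66  79 112 153 163 154 135 113
  89  64  51]
188 [174 174 174 173 174 181 198 190 127  75  71  86 145 206 229 234 232 222
 191 148 121]
189 [174 174 174 173 170 169 162 138  96  71  69  98 168 230 245 251 252 250
 245 
[... 3459 characters left out ...]
9 154 207 235 242
 243 244 244 244]
245 [244 244 244 244 243 243 243 243 243 243 239 204 131 102 135 198 235 243
 244 243 244 242]
246 [243 243 244 244 244 243 243 243 243 244 243 227 162 105 119 172 227 242
 244 243 242 234]
247 [241 243 244 244 243 243 243 243 243 243 243 236 187 117 106 148 211 238
 243 241 232 212]
248 [231 240 243 243 243 243 243 243 243 243 243 240 209 144 120 154 209 233
 236 229 208 175]
249 [214 230 240 243 243 243 243 243 242 243 243 242 231 198 181 198 219 222
 215 196 173 147]
250 [190 207 225 235 241 242 242 241 241 242 243 241 238 229 222 219 210 195
 179 163 149 126]
251 [170 174 192 214 226 231 234 234 235 236 238 236 228 220 214 200 185 167
 154 137 125 121]
```

The blade sits about 1.7 mm toward −y of the slot centreline in both views. I'll correct that and descend gently.

Call:
servo_tool(steps=[0,0.17,0,0,0,0,-1,0,0,0.6,0,0,0,-1,0,0,0.6,0,0,0,-1,0,0,0.3,0,0,0,-1,0,0,0.2,0,0,0,-1,0,0,0,0,0,0,-1])

```text
clock: 7.22
position: [0.5286, -0.1644, 0.2025]
orientation: [3.142, -0.0, 2.887]
ft_force: [-0.1, 0.8, -2.5]
width: 0.026
grip_force: 30.0
```

Run:
```python
from h import *
go([.528,-.1645,.1995],165.4);print(manip.get_state()['torque'])
```

```text
clk 7.225 pos [ 0.5286 -0.1644  0.2025] rpy [ 1.8000e+02 -2.0000e-02  1.6539e+02] q [ 0.27  0.32 -0.02  1.83  0.01  0.99  1.56] w 0.026 F [-0.1  0.8 -2.5]
shift cm [ 0.06 -0.02  0.3 ] rot deg [ 0.   -0.02 -0.01]
[-0.01151465 -0.0233922   0.03253387]
```

Call:
servo_tool(steps=[0,0,0.35,0,0,0,-1,0,0,0,0,0,0,-1,0,0,0,0,0,8,-1,0,0,0,0,0,8,-1,0,0,0,0,0,8,-1,0,0,0,0,0,0,-1])

```text
clock: 7.98
position: [0.5281, -0.1654, 0.1991]
orientation: [-3.14, -0.0, 2.468]
ft_force: [-1.1, -2.2, -2.0]
width: 0.0259
grip_force: 30.0
```

Run:
```python
from h import *
go([.528,-.1645,.1995],65);print(manip.get_state()['torque'])
```

```text
clk 7.975 pos [ 0.5281 -0.1654  0.1991] rpy [-1.7991e+02 -1.0000e-02  1.4143e+02] q [ 0.21  0.33  0.05  1.84 -0.02  0.98  1.17] w 0.0259 F [-1.1 -2.2 -2. ]
shift cm [ 0.06  0.06 -0.04] rot deg [-8.000e-02  5.000e-02  7.643e+01]
[-0.87718172  0.53898235  0.04440479]
```

Call:
servo_tool(steps=[0,0,0,0,0,8,-1,0,0,0,0,0,8,-1,0,0,0,0,0,8,-1,0,0,0,0,0,8,-1,0,0,0,0,0,8,-1,0,0,0,0,0,8,-1,0,0,0,0,0,8,-1,0,0,0,0,0,8,-1,0,0,0,0,0,6,-1,0,0,0,0,0,0,-1])

```text
clock: 9.22
position: [0.5265, -0.1652, 0.1987]
orientation: [-3.138, 0.002, 1.248]
ft_force: [-4.2, -2.6, -1.7]
width: 0.0257
grip_force: 30.0
```

Run:
```python
from h import *
go([.528,-.165,.1995],63);print(manip.get_state()['torque'])
a=grab_frame('scene')[:,:,::-1]
cv2.imwrite('pics/turned.png',cv2.resize(a[140:270,180:310],(600,600),interpolation=cv2.INTER_CUBIC))
```

```text
clk 9.225 pos [ 0.5265 -0.1652  0.1987] rpy [-1.7977e+02  1.0000e-01  7.1480e+01] q [ 0.03  0.33  0.27  1.84 -0.1   0.98  0.03] w 0.0257 F [-4.2 -2.6 -1.7]
shift cm [ 0.06  0.13 -0.08] rot deg [-0.22  0.11  8.48]
[-0.72681788  1.66669813  0.08256298]
```

View pics/turned.png

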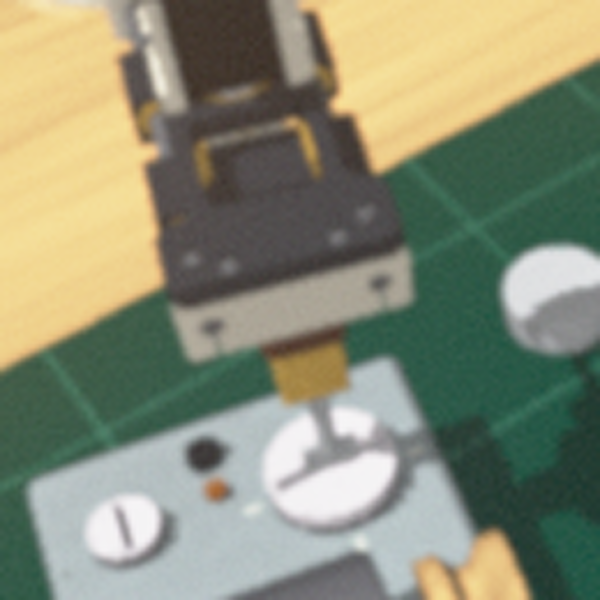

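The selector has turned with the blade in its slot, and the small one hasn't moved. I'll turn the rest to the stop.

Call:
servo_tool(steps=[0,0,0,0,0,4,-1,0,0,0,0,0,4,-1,0,0,0,0,0,0,-1,0,0,0,0,0,0,-1])

```text
clock: 9.78
position: [0.5266, -0.1648, 0.1986]
orientation: [-3.138, 0.002, 1.109]
ft_force: [-4.2, -1.3, 0.2]
width: 0.026
grip_force: 30.0
```

Run:
```python
from h import *
go([.528,-.165,.1995],63);print(manip.get_state()['torque'])
b=grab_frame('top')[:,:,::-1];a=grab_frame('scene')[:,:,::-1].astype(np.uint8)
# visible slot direction in scene
im=a;s=[];g=im.min(2)
for u in range(238,246):
    col=g[232:256,u].astype(int);print(u,232+col.argmin(),col.min())
```

```text
clk 9.775 pos [ 0.5266 -0.1648  0.1986] rpy [-1.7977e+02  1.0000e-01  6.3550e+01] q [ 0.01  0.33  0.3   1.85 -0.12  0.98 -0.1 ] w 0.026 F [-4.2 -1.3  0.2]
shift cm [ 0.04  0.14 -0.09] rot deg [-0.23  0.1   0.55]
[-0.72083249  1.82276108  0.08302368]
238 250 178
239 251 172
240 251 165
241 252 155
242 252 158
243 253 163
244 242 166
245 254 156
```

Call:
servo_tool(steps=[0,0,0,0,0,3,-1,0,0,0,0,0,0,-1])

```text
clock: 10.12
position: [0.5266, -0.1647, 0.1986]
orientation: [-3.138, 0.002, 1.057]
ft_force: [-4.5, -1.3, 0.6]
width: 0.0257
grip_force: 30.0
```

Run:
```python
from h import *
go([.528,-.165,.1995],63);print(manip.get_state()['torque'])
g=grab_frame('scene').min(2)
P=[]
for u in range(238,248):
    r=g[235:252,u].astype(float);w=np.clip(200-r,0,None)
    m=235+np.average(np.arange(17),weights=w+1e-6);P.append(plane('scene',(u,m),.084)[:2]);print(u,round(m,1),r.min(),P[-1].round(4))
```

```text
clk 10.125 pos [ 0.5266 -0.1647  0.1986] rpy [-1.7977e+02  1.2000e-01  6.0560e+01] q [ 0.    0.34  0.31  1.85 -0.12  0.98 -0.15] w 0.0257 F [-4.5 -1.3  0.6]
shift cm [ 0.04  0.14 -0.09] rot deg [-0.23  0.12 -2.44]
[-0.7198699   1.97694223  0.30581298]
238 249.6 178.0 [ 0.5332 -0.196 ]
239 250.3 173.0 [ 0.5358 -0.1953]
240 247.9 165.0 [ 0.5322 -0.191 ]
241 246.2 167.0 [ 0.53   -0.1876]
242 244.2 174.0 [ 0.527  -0.1836]
243 242.5 175.0 [ 0.5246 -0.18  ]
244 242.0 170.0 [ 0.5248 -0.1779]
245 241.5 176.0 [ 0.5251 -0.1758]
246 239.7 163.0 [ 0.5225 -0.172 ]
247 239.2 156.0 [ 0.5227 -0.1698]
```

The torque jumped to 0.31 N m, so it's at the stop. I'll back off within the play and withdraw.

Call:
servo_tool(steps=[0,0,0,0,0,-3,-1,0,0,0,0,0,-3,-1,0,0,0,0,0,0,-1,0,0,-0.5,0,0,0,-1,0,0,-1,0,0,0,-1,0,0,-2,0,0,0,-1,0,0,-2,0,0,0,-1,0,0,-0.5,0,0,0,-1,0,0,0,0,0,0,-1])

```text
clock: 11.3
position: [0.5298, -0.1644, 0.26]
orientation: [3.139, -0.001, 1.159]
ft_force: [0.1, -0.5, -2.4]
width: 0.0259
grip_force: 30.0
```

Run:
```python
from h import *
go([.5271,.1848,.2586],177);print(manip.get_state()['torque'])
a=grab_frame('scene')[:,:,::-1];b=grab_frame('top')[:,:,::-1]
def c(i,x,y,w,h):return cv2.resize(i[y:y+h,x:x+w],(400,500),interpolation=cv2.INTER_CUBIC)
cv2.imwrite('pics/after.png',np.hstack([c(a,200,140,96,120),c(b,377,130,96,120)]))
```

```text
clk 11.3 pos [ 0.5298 -0.1644  0.26  ] rpy [ 1.7985e+02 -5.0000e-02  6.6410e+01] q [ 0.01  0.27  0.3   1.78 -0.09  1.1  -0.08] w 0.0259 F [ 0.1 -0.5 -2.4]
shift cm [ 31.89 -14.22   0.13] rot deg [ 1.5000e-01  1.1000e-01 -1.1059e+02]
[-0.09506416  0.13091318  0.00621655]
```

View pics/after.png

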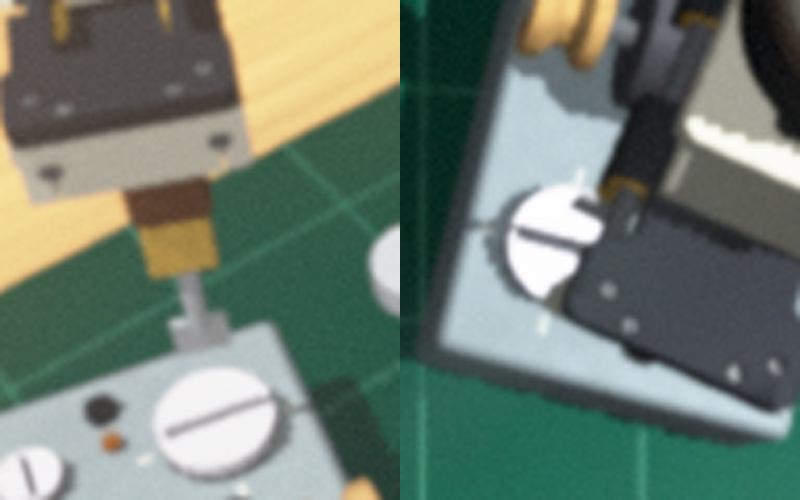

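The selector's slot now lies across, at its mark. I'll turn back and return to the stand.

Call:
servo_tool(steps=[0,0,0,0,0,-10,-1,0,0,0,0,0,-10,-1,0,0,0,0,0,-10,-1,0,0,0,0,0,-10,-1,0,0,0,0,0,-10,-1,0,0,0,0,0,-10,-1,0,0,0,0,0,-10,-1,0,0,0,0,0,-10,-1,0,0,0,0,0,-10,-1,0,0,0,0,0,-10,-1,0,0,0,0,0,-10.6,-1,0,0,0,0,0,0,-1])

```text
clock: 12.9
position: [0.5284, -0.1644, 0.2583]
orientation: [3.141, -0.001, 3.087]
ft_force: [-0.3, -0.7, -2.8]
width: 0.0259
grip_force: 30.0
```

Run:
```python
from h import *
go([.5271,.1848,.2586],177)
```

```text
clk 12.9 pos [ 0.5284 -0.1644  0.2583] rpy [ 1.7997e+02 -7.0000e-02  1.7688e+02] q [ 0.24  0.27  0.02  1.77 -0.01  1.1   1.77] w 0.0259 F [-0.3 -0.7 -2.8]
shift cm [ 2.03 34.86 -0.  ] rot deg [ 0.03 -0.07 -0.12]
```

Call:
servo_tool(steps=[0.23,4,0,0,0,0,-1,0.3,5,0,0,0,0,-1,0.3,5,0,0,0,0,-1,0.3,5,0,0,0,0,-1,0.3,5,0,0,0,0,-1,0.3,5,0,0,0,0,-1,0.2,4,0,0,0,0,-1,0.1,1.86,0,0,0,0,-1,0,0,0,0,0,-0.1,-1,0,0,0,0,0,0,-1])

```text
clock: 14.15
position: [0.5271, 0.1822, 0.2589]
orientation: [-3.14, -0.0, 3.087]
ft_force: [-0.0, -0.1, -2.7]
width: 0.0263
grip_force: 30.0
```

Run:
```python
from h import *
go([.5271,.1848,.1267],177)
a=grab_frame('scene')[:,:,::-1];b=grab_frame('top')[:,:,::-1]
def c(i,x,y,w,h):return cv2.resize(i[y:y+h,x:x+w],(400,500),interpolation=cv2.INTER_CUBIC)
cv2.imwrite('pics/back.png',np.hstack([c(a,340,80,96,120),c(b,185,110,96,120)]))
```

```text
clk 14.15 pos [0.5271 0.1822 0.2589] rpy [-1.7991e+02 -2.0000e-02  1.7689e+02] q [-0.23  0.28 -0.19  1.76  0.06  1.11  1.08] w 0.0263 F [-0.  -0.1 -2.7]
shift cm [1.000e-02 2.800e-01 1.322e+01] rot deg [-0.09 -0.02 -0.11]
```

View pics/back.png

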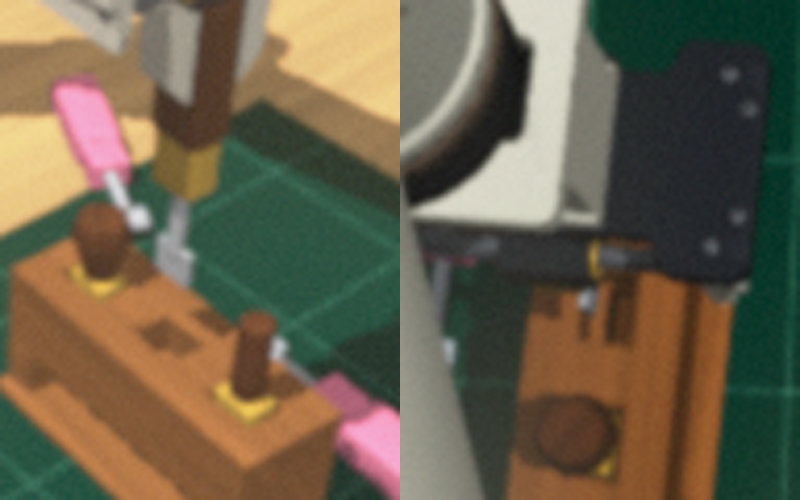

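The pink distractors have toppled and lie on the table, clear of the empty pocket, which is at about (165,335) in the crop. I'll recheck the pose and then lower.

Call:
servo_tool(steps=[0,0,0,0,0,0,-1,0,0,0,0,0,0,-1])

```text
clock: 14.5
position: [0.5269, 0.184, 0.2593]
orientation: [-3.142, 0.0, 3.09]
ft_force: [-1.1, 1.0, -2.2]
width: 0.0261
grip_force: 30.0
```

Run:
```python
from h import *
go([.5271,.1848,.1267],177)
```

```text
clk 14.5 pos [0.5269 0.184  0.2593] rpy [-1.8000e+02  1.0000e-02  1.7702e+02] q [-0.23  0.28 -0.19  1.76  0.06  1.11  1.08] w 0.0261 F [-1.1  1.  -2.2]
shift cm [-1.000e-02  8.000e-02  1.326e+01] rot deg [-0.    0.01  0.02]
```

Call:
servo_tool(steps=[0,0.08,1.5,0,0,0,-1,0,0,2,0,0,0,-1,0,0,1,0,0,0,-1,0,0,1,0,0,0,-1,0,0,2,0,0,0,-1,0,0,2,0,0,0,-1,0,0,0.5,0,0,0,-1,0,0,0,0,0,0,-1])

```text
clock: 15.5
position: [0.5269, 0.1856, 0.1592]
orientation: [3.142, -0.0, 3.091]
ft_force: [0.6, -0.2, -2.3]
width: 0.0258
grip_force: 30.0
```

Run:
```python
from h import *
go([.5271,.1848,.1267],177);print(manip.get_state()['torque'])
```

```text
clk 15.5 pos [0.5269 0.1856 0.1592] rpy [ 1.8000e+02 -1.0000e-02  1.7709e+02] q [-0.24  0.39 -0.18  1.85  0.09  0.91  1.06] w 0.0258 F [ 0.6 -0.2 -2.3]
shift cm [-0.02 -0.08  3.25] rot deg [ 0.   -0.01  0.09]
[ 0.03417835 -0.02502541 -0.04734104]
```

Call:
servo_tool(steps=[0,-0.08,0.4,0,0,0,-1,0,0,0.4,0,0,0,-1,0,0,0.4,0,0,0,-1,0,0,0.4,0,0,0,-1,0,0,0,0,0,0,-1])

```text
clock: 16.12
position: [0.5266, 0.1849, 0.1428]
orientation: [3.141, -0.0, 3.091]
ft_force: [-1.0, 1.1, -2.7]
width: 0.0258
grip_force: 30.0
```

Run:
```python
from h import *
go([.5271,.1848,.1267],177);print(manip.get_state()['torque'])
```

```text
clk 16.125 pos [0.5266 0.1849 0.1428] rpy [ 1.7999e+02 -3.0000e-02  1.7710e+02] q [-0.24  0.41 -0.18  1.87  0.09  0.87  1.05] w 0.0258 F [-1.   1.1 -2.7]
shift cm [-0.05 -0.01  1.61] rot deg [ 0.01 -0.03  0.1 ]
[ 0.26966639 -0.02774166 -0.01039153]
```

Ferrule is in by 10 mm without contact force. I'll go on down.

Call:
servo_tool(steps=[0,0,0.4,0,0,0,-1,0,0,0.4,0,0,0,-1,0,0,0.4,0,0,0,-1,0,0,0.3,0,0,0,-1,0,0,0,0,0,0,-1])

```text
clock: 16.75
position: [0.5266, 0.1849, 0.1278]
orientation: [3.141, -0.0, 3.091]
ft_force: [-0.3, 2.0, -3.2]
width: 0.0259
grip_force: 30.0
```

Run:
```python
from h import *
go([.5271,.1848,.1267],177);print(manip.get_state()['torque'])
```

```text
clk 16.75 pos [0.5266 0.1849 0.1278] rpy [ 1.7999e+02 -2.0000e-02  1.7710e+02] q [-0.24  0.43 -0.18  1.88  0.1   0.84  1.05] w 0.0259 F [-0.3  2.  -3.2]
shift cm [-0.05 -0.01  0.11] rot deg [ 0.01 -0.02  0.1 ]
[ 0.57656901 -0.08756965 -0.01458201]
```

Call:
servo_tool(steps=[0,0,0.1,0,0,0,-1,0,0,0,0,0,0,0.4,0,0,0,0,0,0,0.4,0,0,0,0,0,0,0.4,0,0,0,0,0,0,0.4,0,0,-2,0,0,0,0.4,0,0,-3,0,0,0,0.4,0,0,-4,0,0,0,0.4,0,0,-4,0,0,0,0.4,0,0,-4,0,0,0,0.4,0,0,0,0,0,0,0.4])

```text
clock: 18.12
position: [0.5288, 0.1856, 0.3011]
orientation: [3.139, 0.007, 3.091]
ft_force: [0.2, -0.1, 0.0]
width: 0.0645
grip_force: 0.0
```

Run:
```python
from h import *
go([.5271,.1848,.1267],177)
a=grab_frame('scene')[:,:,::-1]
cv2.imwrite('pics/final.png',cv2.resize(a[70:270,180:440],(780,600),interpolation=cv2.INTER_CUBIC))
```

```text
clk 18.125 pos [0.5288 0.1856 0.3011] rpy [179.84   0.38 177.09] q [-0.22  0.25 -0.19  1.7   0.05  1.19  1.09] w 0.0645 F [ 0.2 -0.1  0. ]
shift cm [ 0.28 -0.13 17.44] rot deg [0.16 0.38 0.09]
```

View pics/final.png

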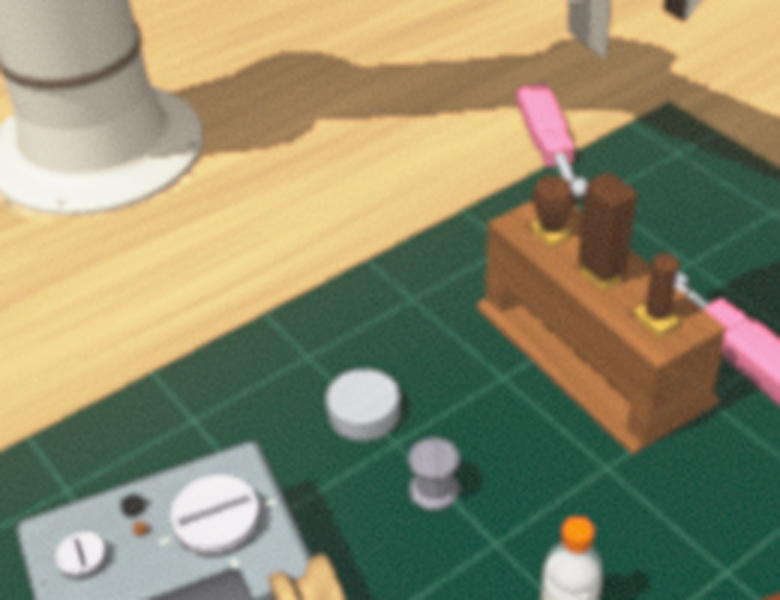

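The driver stands upright in its pocket at (608,230), the selector lies at its stop at (215,512), and the small selector is unchanged at (80,553). The gripper is clear.

```bash
python3 -c "
from plant import job
print(job.job_done())"
```

```text
the job is handed in; nothing more can be done
None
```

The large selector is turned clockwise to its stop, the screwdriver is back upright in its own pocket and the small selector is as it was; the two pink drivers behind the stand fell over during the work but stayed on the table, and the job is handed in (no verdict was returned).

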